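# Fit the plunger into the penetrometer guides and hold it

### The job

Fit the slim plunger (blue knob, the only one that passes the guides) to the penetrometer: lift it out of the rack, feed it upright down through the upper brass guide and then the lower one, and stop with its tip about midway between the lower guide and the glass plate. Never let it touch the glass. The guide's clamp screw is still loose, so finish while holding the plunger there, still and hanging from the gripper with its collar clear of the upper guide and not pushed hard sideways; leave the other plungers, the sample jar, the capped tube and the mixer alone.

Things in the scene. Friction and masses are not known exactly. Their poses are not given: they have to be found in the camera images.
- slim_plunger: Loose, 0.13 to 0.25 kg. Steel rod 12 mm diameter, 125 mm long, lowest 12 mm tapering to a 6 mm flat tip; above it a collar 36 mm wide, 5 mm thick; then a blue square knob 22 by 22 mm, 35 mm high, to grip (flat sides along its x and y). Origin on the axis at the collar's underside, z up: knob 5 to 40 mm above, tip 125 mm below. Starts upright, hung by its collar in any rack hole, 5 mm side play.
- plunger_tip (a point): The tip of the slim plunger, on its axis.
- medium_plunger: Same shape as the slim plunger but rod 17 mm diameter and black knob: does not fit the guides. Hangs in another hole of the rack. Not to be moved.
- thick_plunger: Same shape as the slim plunger but rod 20 mm diameter and yellow knob: does not fit the guides. Hangs in another hole of the rack. Not to be moved.
- rack: Fixed wooden plunger rack 70 mm (x) by 210 mm (y), top face 137 mm above the bench. Origin at the centre of its underside. Three 22 mm holes through the 8 mm top board at y = -65, 0, +65 mm on its centre line; the plungers' collars lie on the top face, tips 12 mm above the bench, knob tops 177 mm.
- stand: Fixed penetrometer stand, grey base 130 by 200 mm. 85 mm to +y of its origin a 24 mm steel column, 168 mm high (nothing is higher), with two arms carrying brass guide bushes on one vertical axis, at 137 to 160 and 85 to 108 mm height. Origin on that axis at the bench, z up. Each bore 15 mm, its top 9 mm flared to a 24 mm mouth. A thumbscrew at 144 mm height sticks out 36 mm to -y.
- upper_guide (a point): Centre of the mouth of the upper guide bush, on the axis, 160 mm above the bench.
- lower_guide (a point): Centre of the mouth of the lower guide bush, on the axis, 108 mm above the bench (the bush ends 23 mm below).
- plate: Fixed round glass plate on the stand's base under the guides, 84 mm diameter, 6 mm thick, top at 28 mm above the bench (57 mm below the end of the lower bush). Origin at the centre of its underside. Not to be touched by the plunger.
- sample_jar: Bystander: closed jar with cream contents and grey lid, 64 mm diameter, 88 mm high, loose. Origin at the centre of its underside.
- capped_tube: Bystander: short white tube with white cap, 34 mm diameter, 76 mm high, loose. Origin at the centre of its underside.
- vortex_mixer: Bystander: white vortex mixer 190 by 134 mm, 92 mm high, fixed. Origin at the centre of its underside.

How it is judged:
By the outcome, as a careful person would: the job done as asked, in the order asked, and still so for the second after the job is handed in, while the arm keeps its last pose, push and grip.
It also fails if it takes over 56 s, if anything falls off the work surface, if the arm or the gripper's body presses on something with over 40 N, if the wrist force passes 120 N, or if a joint passes its speed limit or range.

### The arm

A 6-joint arm with a two-finger parallel gripper is mounted at the origin on the work surface. World frame = base frame: x ahead of the robot, y to its left, z up, the work surface at z = 0. Lengths are in m, angles in rad, forces in N, time in s.
With the tool pointing down it reaches from about 0.275 to 1 m from the base axis. Payload 8.4 kg.
Tool frame: the origin (TCP) lies between the finger pads; the fingertips stand arm.finger_overhang ahead of it and the grasp point (between the pads) lies 5 mm behind it (arm.finger_overhang is the distance from the TCP to the fingertips, in m); z points along the fingers, y is the line along which they close (so a half turn about z gives the same grasp; the last joint's range is limited). The gripper opens to 85 mm and grips with 20 to 120 N. Pads are 22 mm wide; open, the fingers measure 114 mm over their backs; the gripper's body (76 mm by 85 mm) begins 54 mm behind the grasp point. The pads swing forward as they close: fully open they stand 13 mm farther back than shut.
Start: joints at [-1.343, 0.353, 1.633, -0, 1.155, -0.002], TCP at [0.142, -0.609, 0.245] pointing down, gripper open.
Joint ranges: [-2.63, 2.63], [-0.92, 2.1], [0.06, 2.66], [-1.3, 4.44], [0, 2.69], [-3.02, 3.02]. Speed limits (rad/s): [2.22, 2.22, 2.79, 3.14, 3.14, 3.14].

### API

Orientations are given as a unit quaternion [w, x, y, z].
In Python, from bench import arm, cams, job gives the robot as it stands.
- The arm moves only by the tool drive_tool, never from a script. Its argument "deltas" is a list of rows, each a list of 7 numbers: the shift along the tool's x, y, z in m, then the turn, a rotation vector about the tool's x, y, z in rad, then the finger opening in m, from 0 to 0.0854. A call has 1 to 20 rows; each row shifts and turns the commanded pose from where the row before left it, along the tool's axes as they then stand; what a row does not reach is not made up. A row lasts 1/12 s, in which the tool goes at most 41.7 mm and 7.16 degrees, less where a joint would pass 70% of its speed; a pose out of reach is approached as far as the arm can. A call with a gripper value outside its range is refused whole. The fingers move at their own pace and stop on an object; "squeeze" is the grip in N (left out, the last holds). Time passes only in rows, so rows that do not move let the fingers close. It gives the time, the measured TCP pose, the force, the opening and the grip force at its end, in the units of the state.
- arm.get_obs(): the state, without advancing time (a new reading comes with each control period).
- cams.snapshot(name): name is "scene" or "top"; returns a dict with "frame" (400x640x3 uint8, red, green, blue), "range_z" (400x640 float32, m along the optical axis (not along the pixel's ray), 0 where there is no reading), "mtx" (3x3 intrinsics, pixels), "eye" and "orientation" of the camera in the world. Camera axes: x right, y down, z forward; pixel columns grow to the right and rows downward; lengths in m; the calibration is good to about 2 mm. A picture is of the moment at which its call begins.
- job.sign_off(): hands the job in; it is judged then, once.
Trained networks look in the newest picture that a camera, given by its name, has taken for a name from the list of things; names that differ only in an ending like _2 or _b are one class to them, and where a whole thing is asked for, a point or a joint stands for the part that bears it (a point fixed in the world has none). Each returns a list of dicts, best first, with "score" (0 to 1); they miss things now and then, are a little off and sometimes report something else, mostly with a low value. They report only what shows in the picture. A call takes as long as a camera call.
- cams.recognise(camera, label): "xy" ([column, row] in pixels, amid what is visible of it).
- cams.trace(camera, label): "region" (400x640 bool, what is visible of it) and "xy" ([column, row] in pixels, amid what is visible of it).
- cams.spot_point(camera, label): "xy" ([column, row] in pixels: a listed point, or the origin of a listed thing).
The state is a dict: "time": time; "qpos": joint angles; "joint_velocities": joint speeds; "effort": joint torques, N m; "tcp_pos": TCP position; "eef_rot": TCP orientation; "force": force on the tool from outside, world axes, zero at the start; "moment": the same for the moment, N m; "opening": finger opening in m; "finger_force": force on a finger pad.
Only numpy, scipy, OpenCV 4.12 (cv2) and the standard library are available. Lean on these libraries where they do the work, as an engineer would, in place of code of your own. Each camera call takes 0.05 s, during which the arm holds its last target. There are 200 camera calls.

## Working session

There is one attempt and no reset: what is moved stays moved. The work goes in short steps, Python scripts to look and compute and a tool call to move; the robot and the scene stay as the last step left them, time stands still between calls to the robot, and variables do not carry over. Pictures are saved under pics/ and viewed, at most 10 in all, crops included, and the job is handed in when it is done.

Besides the shell and the picture viewer there is one more tool, called as name(argument=value, ...) on one line, values as JSON. drive_tool: Moves the arm, as the interface text tells. Its arguments: {"type":"object","properties":{"deltas":{"type":"array","items":{"type":"array","items":{"type":"number"}}},"squeeze":{"type":"number"}},"required":["deltas"]}

```bash
mkdir -p pics; cat > h.py <<'E'
import numpy as np, cv2
from bench import arm, cams, job
from scipy.spatial.transform import Rotation as R
def cam(s):
    q=np.array(s["orientation"]); 
    M=q if q.shape==(3,3) else R.from_quat(np.r_[q[1:],q[0]]).as_matrix()
    return M,np.array(s["eye"]),np.array(s["mtx"])
def ray(s,uv):
    M,e,K=cam(s); d=M@np.linalg.solve(K,np.r_[uv,1.]); return e,d
def atz(s,uv,z):
    e,d=ray(s,uv); return e+d*(z-e[2])/d[2]
def tri(s1,u1,s2,u2):
    e1,d1=ray(s1,u1); e2,d2=ray(s2,u2)
    t=np.linalg.lstsq(np.c_[d1,-d2],e2-e1,rcond=None)[0]
    a,b=e1+d1*t[0],e2+d2*t[1]; return (a+b)/2,np.linalg.norm(a-b)
def cloud(s,m):
    M,e,K=cam(s); v,u=np.nonzero(m&(s["range_z"]>0)); z=s["range_z"][v,u]
    return (M@(np.linalg.solve(K,np.c_[u,v,np.ones(len(u))].T)*z)).T+e
def save(s,n): cv2.imwrite("pics/"+n,s["frame"][:,:,::-1])
E
python3 - <<'E'
from h import *
np.set_printoptions(precision=4,suppress=True)
S={c:cams.snapshot(c) for c in("scene","top")}
o=arm.get_obs(); print(o["time"],o["tcp_pos"],o["eef_rot"],o["opening"],arm.finger_overhang)
for c,s in S.items(): save(s,c+"0.png"); print(c,s["eye"],s["orientation"],s["mtx"][0])
for l in["slim_plunger","medium_plunger","thick_plunger","upper_guide","lower_guide","rack","stand","plate","sample_jar","capped_tube","vortex_mixer"]:
    P={}
    for c in S:
        r=cams.spot_point(c,l)[:2]; P[c]=r
        print(l,c,[(np.round(x["xy"],1),round(x["score"],2)) for x in r])
    if P["scene"] and P["top"]: print("   tri",*tri(S["scene"],P["scene"][0]["xy"],S["top"],P["top"][0]["xy"]))
for c in S:
    r=cams.trace(c,"slim_plunger")
    if r:
        p=cloud(S[c],r[0]["region"]); print(c,"slim",r[0]["score"],len(p),p.min(0),p.max(0)); 
        k=p[p[:,2]>p[:,2].max()-.008]; print("top part",k.min(0),k.max(0),k.mean(0))
E
```

```text
0.1 [ 0.1423 -0.6082  0.2447] [-0.0006  0.9934  0.1146 -0.0001] 0.08587650165694877 0.014
scene [ 1.5094 -0.1703  0.9463] [-0.3252  0.7362  0.538  -0.2508] [498.4464   0.     318.7631]
top [0.3876 0.0742 1.406 ] [-0.0559  0.7132 -0.6956  0.0657] [484.084    0.     318.7838]
slim_plunger scene [(array([142.6, 229.9]), 0.93)]
slim_plunger top [(array([465.6, 204.7]), 0.74)]
   tri [ 0.605  -0.3344  0.1329] 0.00019188302843912254
medium_plunger scene [(array([193.8, 209.1]), 0.93)]
medium_plunger top [(array([418.3, 212.9]), 0.49)]
   tri [ 0.5783 -0.2092  0.1385] 0.006760885953169234
thick_plunger scene [(array([166.1, 221.5]), 0.93)]
thick_plunger top [(array([441.8, 206.5]), 0.42)]
   tri [ 0.5978 -0.2749  0.135 ] 0.010127827277790075
upper_guide scene [(array([340.5, 146.9]), 0.87)]
upper_guide top [(array([263.9, 247.5]), 0.88), (array([163.5, 230.1]), 0.29)]
   tri [0.4752 0.1961 0.1581] 0.002418906588057353
lower_guide scene [(array([336.9, 162.4]), 0.74)]
lower_guide top [(array([269.4, 250.5]), 0.68)]
   tri [0.4715 0.1868 0.1051] 0.0013302145428842301
rack scene [(array([184.5
[... 530 characters left out ...]

sample_jar top []
capped_tube scene [(array([361.3, 263.7]), 0.67), (array([267.2, 285.6]), 0.44)]
capped_tube top [(array([286.1, 159.6]), 0.71), (array([365.7, 163.1]), 0.43)]
   tri [ 0.7505  0.1572 -0.0024] 0.0018719472787142423
vortex_mixer scene [(array([446.4, 180. ]), 0.88)]
vortex_mixer top [(array([162.9, 230.4]), 0.68)]
   tri [0.5289 0.5075 0.0026] 0.001809282831903101
scene slim 0.64 406 [ 0.5187 -0.3541 -0.0002] [ 0.6323 -0.3192  0.1812]
top part [ 0.6022 -0.3497  0.1736] [ 0.6254 -0.3237  0.1812] [ 0.6142 -0.3361  0.1777]
top slim 0.43 157 [ 0.5916 -0.3497  0.1383] [ 0.6275 -0.3163  0.1849]
top part [ 0.5965 -0.3438  0.1769] [ 0.6193 -0.3238  0.1849] [ 0.6086 -0.3342  0.1789]
```

```bash
python3 - <<'E'
import cv2
a=cv2.imread("pics/top0.png"); s=cv2.imread("pics/scene0.png")
t=cv2.resize(a[170:290,220:500],None,fx=2.8,fy=2.8,interpolation=2)
cv2.imwrite("pics/topc.png",t[:,:800])
E
```

```text
(no output)
```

View pics/scene0.png

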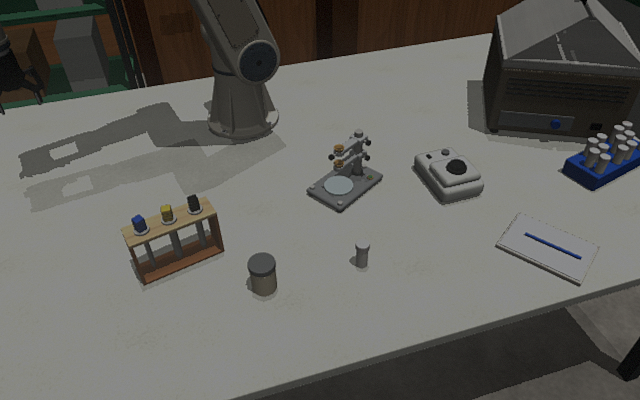

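View pics/topc.png

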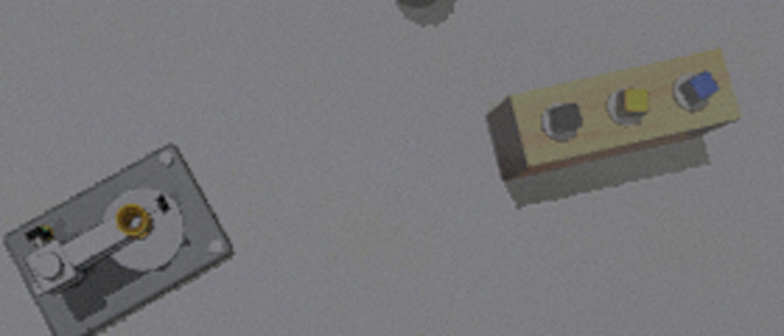

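The scene picture shows the blue knob at (139,222), with yellow at (167,213), black at (194,203) and the brass guides at (339,148) and (338,164). In the top picture the blue knob is at about (471,200) and the upper bush at about (267,249). Next I need the knob's yaw and finer centres.

```bash
python3 - <<'E'
from h import *
np.set_printoptions(precision=4,suppress=True)
o=arm.get_obs(); print("tool x,y",R.from_quat(np.r_[o["eef_rot"][1:],o["eef_rot"][0]]).as_matrix())
for c,w,g in(("scene",(120,200,165,250),(325,135,355,175)),("top",(455,185,485,215),(250,235,285,265))):
    s=cams.snapshot(c); hsv=cv2.cvtColor(s["frame"],cv2.COLOR_RGB2HSV)
    def mask(b,lo,hi):
        m=np.zeros((400,640),bool); m[b[1]:b[3],b[0]:b[2]]=1
        return m&(cv2.inRange(hsv,lo,hi)>0)
    m=mask(w,(100,90,30),(130,255,255)); v,u=np.nonzero(m); print(c,"blue px",len(u),u.mean(),v.mean())
    V=hsv[:,:,2]; print("brightness",np.percentile(V[m],[5,25,50,75,95]))
    # bright = top face; intersect with z=.177
    t=m&(V>(V[m].max()*.72)); v,u=np.nonzero(t)
    P=np.array([atz(s,(a,b),.177)[:2] for a,b in zip(u,v)])
    r=cv2.minAreaRect((P*1000).astype(np.float32)); print("topface n",len(P),"rect mm",r,"mean",P.mean(0))
    for row in range(v.min()-2,v.max()+5): print(" ".join("%3d"%V[row,k] if m[row,k] else "  ." for k in range(u.min()-5,u.max()+6)))
    b=mask(g,(8,110,40),(32,255,255)); v,u=np.nonzero(b); print("brass",len(u),u.min(),u.max(),v.min(),v.max())
    p=cloud(s,b); k=p[p[:,2]>.152]; print("brass top cloud",len(k),k.min(0),k.max(0),k.mean(0))
    k=atz(s,((u.min()+u.max())/2,(v.min()+v.max())/2),.157); print("brass bbox centre at .157",k)
E
```

```text
tool x,y [[ 0.9737  0.2278 -0.    ]
 [ 0.2278 -0.9737  0.0001]
 [ 0.     -0.0001 -1.    ]]
scene blue px 98 138.40816326530611 221.09183673469389
brightness [ 44.85  53.25 102.5  113.75 118.15]
topface n 54 rect mm ((612.2814331054688, -336.20086669921875), (20.9775390625, 17.751161575317383), 26.844194412231445) mean [ 0.6122 -0.3364]
  .   .   .   .   .   .   .   .   .   .   .   .   .   .   .   .   .   .   .   .   .
  .   .   .   .   .   .   .   .   .   .   .   .   .   .   .   .   .   .   .   .   .
  .   .   .   .   .   .   .   .   .   . 109 111 109   .   .   .   .   .   .   .   .
  .   .   .   .   .   .   .   . 109 112 113 111 113 112   .   .   .   .   .   .   .
  .   .   .   .   .   .   . 118 114 112 112 113 114 116 115   .   .   .   .   .   .
  .   .   .   .   . 108 115 115 113 113 115 114 115 117 109 106  84   .   .   .   .
  .   .   .   .   . 108 115 117 113 114 114 115 120 119  98  73  57   .   .   .   .
  .   .   .   .   .  69 103 115 117 118 117 119 113  92  68  53  50   .   .   .   .
  .   .   .   .   .   .  66 103 113 120 119 102  76  59   .   .   .  38   .   .   .
  .   
[... 1399 characters left out ...]
 .   .
  .   .   .   .   .   .   . 121 123 121 121 119 119   .   .   .   .   .   .
  .   .   .   .   .   .   . 105 123 124 124   .   .   .   .   .   .   .   .
  .   .   .   .   .   .   .   . 117 113   .   .   .   .   .   .   .   .   .
  .   .   .   .   .   .   .   .   .   .   .   .   .   .   .   .   .   .   .
  .   .   .   .   .   .   .   .   .   .   .   .   .   .   .   .   .   .   .
  .   .   .   .   .   .   .   .   .   .   .   .   .   .   .   .   .   .   .
  .   .   .   .   .   .   .   .   .   .   .   .   .   .   .   .   .   .   .
brass 94 262 273 243 254
brass top cloud 64 [0.4613 0.1762 0.1526] [0.4873 0.2022 0.1649] [0.4749 0.1897 0.1589]
brass bbox centre at .157 [0.4733 0.188  0.157 ]
```

drive_tool(deltas=[[0,0,0,0,0,-0.1007,0.06],[0,0,0,0,0,-0.1007,0.06],[0,0,0,0,0,-0.1007,0.06],[0,0,0,0,0,-0.1007,0.06],[0,0,0,0,0,-0.1007,0.06],[0,0,0,0,0,-0.1007,0.06],[0,0,0,0,0,-0.1007,0.06],[0,0,0,0,0,-0.1007,0.06],[0,0,0,0,0,-0.1007,0.06],[0,0,0,0,0,-0.1007,0.06],[0,0,0,0,0,-0.1007,0.06],[0,0,0,0,0,-0.1007,0.06],[0,0,0,0,0,-0.1007,0.06],[0,0,0,0,0,-0.1007,0.06],[0,0,0,0,0,-0.1007,0.06],[0,0,0,0,0,-0.1007,0.06],[0,0,0,0,0,-0.1007,0.06],[0,0,0,0,0,-0.1007,0.06],[0,0,0,0,0,0,0.06]])

```text
time: 2.98
tcp_pos: [0.1424, -0.6086, 0.2453]
eef_rot: [-0.0, 0.52, 0.854, 0.0]
force: [-0.0, 0.1, -0.1]
opening: 0.0601
finger_force: 0.0
```

```bash
cat > d.py <<'E'
import sys
from h import *
np.set_printoptions(precision=4,suppress=True)
o=arm.get_obs(); M=R.from_quat(np.r_[o["eef_rot"][1:],o["eef_rot"][0]]).as_matrix()
print("t",o["time"],"tcp",o["tcp_pos"],"tilt z",M[:,2],"y yaw deg",np.degrees(np.arctan2(M[1,1],M[0,1])),"q",o["qpos"],"F",o["force"],"open",o["opening"],o["finger_force"])
if len(sys.argv)>3: print("tool delta",M.T@(np.array(sys.argv[1:4],float)-o["tcp_pos"]))
E
python3 d.py .611 -.335 .245
```

```text
t 2.9833 tcp [ 0.1424 -0.6086  0.2453] tilt z [-0.  0. -1.] y yaw deg 27.27990532361208 q [-1.3434  0.353   1.6334 -0.      1.1552 -1.8195] F [-0.0214  0.0611 -0.0796] open 0.060104121462882805 0.0
tool delta [0.0284 0.5419 0.0003]
```

drive_tool(deltas=[[0.00158,0.0301,0,0,0,0,0.06],[0.00158,0.0301,0,0,0,0,0.06],[0.00158,0.0301,0,0,0,0,0.06],[0.00158,0.0301,0,0,0,0,0.06],[0.00158,0.0301,0,0,0,0,0.06],[0.00158,0.0301,0,0,0,0,0.06],[0.00158,0.0301,0,0,0,0,0.06],[0.00158,0.0301,0,0,0,0,0.06],[0.00158,0.0301,0,0,0,0,0.06],[0.00158,0.0301,0,0,0,0,0.06],[0.00158,0.0301,0,0,0,0,0.06],[0.00158,0.0301,0,0,0,0,0.06],[0.00158,0.0301,0,0,0,0,0.06],[0.00158,0.0301,0,0,0,0,0.06],[0.00158,0.0301,0,0,0,0,0.06],[0.00158,0.0301,0,0,0,0,0.06],[0.00158,0.0301,0,0,0,0,0.06],[0.00158,0.0301,0,0,0,0,0.06],[0,0,0,0,0,0,0.06],[0,0,0,0,0,0,0.06]])

```text
time: 4.65
tcp_pos: [0.6132, -0.336, 0.2448]
eef_rot: [-0.0, 0.523, 0.853, -0.0]
force: [-0.3, -0.1, 0.4]
opening: 0.0599
finger_force: 0.0
```

```bash
python3 d.py .611 -.335 .163
```

```text
t 4.65 tcp [ 0.6132 -0.336   0.2448] tilt z [-0.0003  0.0001 -1.    ] y yaw deg 26.987243247011556 q [-0.5034  0.4684  1.4589 -0.      1.2146 -0.9744] F [-0.2656 -0.1406  0.3524] open 0.05992726685710303 0.0
tool delta [ 0.0018 -0.0015  0.0818]
```

drive_tool(deltas=[[0,0,0.01,0,0,0,0.06],[0,0,0.012,0,0,0,0.06],[0,0,0.012,0,0,0,0.06],[0,0,0.012,0,0,0,0.06],[0,0,0.012,0,0,0,0.06],[0,0,0.012,0,0,0,0.06],[0,0,0.012,0,0,0,0.06],[0,0,0,0,0,0,0.06],[0,0,0,0,0,0,0.06],[0,0,0,0,0,0,0.06]])

```text
time: 5.48
tcp_pos: [0.6124, -0.3373, 0.1636]
eef_rot: [0.0, 0.522, 0.853, 0.0]
force: [-1.1, -0.2, 0.5]
opening: 0.0596
finger_force: 0.0
```

```bash
python3 d.py .611 -.335 .163
```

```text
t 5.4833 tcp [ 0.6124 -0.3373  0.1636] tilt z [ 0.0005 -0.0003 -1.    ] y yaw deg 27.019259091694902 q [-0.5055  0.5423  1.5284 -0.      1.0703 -0.9771] F [-1.0729 -0.1985  0.4854] open 0.059568859761534344 0.0
tool delta [ 0.0027 -0.0002  0.0006]
```

drive_tool(deltas=[[0.002,0,0,0,0,0,0.06],[0,0,0,0,0,0,0.035],[0,0,0,0,0,0,0.03],[0,0,0,0,0,0,0.026],[0,0,0,0,0,0,0.022],[0,0,0,0,0,0,0.015],[0,0,0,0,0,0,0.015],[0,0,0,0,0,0,0.015],[0,0,0,0,0,0,0.015],[0,0,0,0,0,0,0.015],[0,0,0,0,0,0,0.015]], squeeze=60)

```text
time: 6.4
tcp_pos: [0.6115, -0.3354, 0.164]
eef_rot: [0.0, 0.522, 0.853, 0.0]
force: [-1.6, 0.3, 6.7]
opening: 0.0216
finger_force: 58.4
```

```bash
python3 d.py .611 -.335 .163
```

```text
t 6.4 tcp [ 0.6115 -0.3354  0.164 ] tilt z [ 0.0008 -0.0004 -1.    ] y yaw deg 27.019069448311225 q [-0.5039  0.5393  1.5326  0.0001  1.0687 -0.9755] F [-1.646   0.2758  6.6751] open 0.021589420344679568 58.356386841369385
tool delta [ 0.0006 -0.0003  0.001 ]
```

drive_tool(deltas=[[0,0,-0.004,0,0,0,0.015],[0,0,-0.008,0,0,0,0.015],[0,0,-0.012,0,0,0,0.015],[0,0,-0.012,0,0,0,0.015],[0,0,-0.012,0,0,0,0.015],[0,0,-0.012,0,0,0,0.015],[0,0,-0.012,0,0,0,0.015],[0,0,-0.012,0,0,0,0.015],[0,0,-0.012,0,0,0,0.015],[0,0,-0.012,0,0,0,0.015],[0,0,-0.012,0,0,0,0.015],[0,0,-0.012,0,0,0,0.015],[0,0,-0.012,0,0,0,0.015],[0,0,-0.012,0,0,0,0.015],[0,0,-0.012,0,0,0,0.015],[0,0,-0.012,0,0,0,0.015],[0,0,-0.008,0,0,0,0.015],[0,0,0,0,0,0,0.015],[0,0,0,0,0,0,0.015]])

```text
time: 7.98
tcp_pos: [0.6113, -0.3354, 0.3517]
eef_rot: [0.0, 0.522, 0.853, 0.0]
force: [-0.3, 0.6, -1.9]
opening: 0.021
finger_force: 58.2
```

```bash
python3 d.py .4745 .1895 .350; python3 - <<'E'
from h import *
np.set_printoptions(precision=4,suppress=True)
S={c:cams.snapshot(c) for c in("scene","top")}; P={}
for l in("plunger_tip","slim_plunger"):
    for c in S:
        P[c]=cams.spot_point(c,l)[:2]; print(l,c,[(np.round(x["xy"],1),round(x["score"],2)) for x in P[c]])
    if P["scene"] and P["top"]: print(tri(S["scene"],P["scene"][0]["xy"],S["top"],P["top"][0]["xy"]))
s=S["scene"]; x,y=map(int,cams.recognise("scene","slim_plunger")[0]["xy"]); x0,y0=max(0,x-90),max(0,y-90)
cv2.imwrite("pics/lift.png",cv2.resize(s["frame"][y0:y0+180,x0:x0+180,::-1],None,fx=3,fy=3,interpolation=2)); print(x0,y0)
E
```

```text
t 7.9833 tcp [ 0.6113 -0.3354  0.3517] tilt z [ 0.0006 -0.0003 -1.    ] y yaw deg 27.020949376253107 q [-0.5039  0.3953  1.3384  0.      1.4071 -0.9755] F [-0.3355  0.5613 -1.9243] open 0.021039819627102812 58.23685289993591
tool delta [0.5297 0.1166 0.0014]
plunger_tip scene [(array([132.5, 211.4]), 0.58)]
plunger_tip top [(array([472.9, 196.6]), 0.56), (array([417.7, 212.4]), 0.19)]
(array([ 0.6148, -0.336 ,  0.2004]), np.float64(0.007751637820424799))
slim_plunger scene [(array([120.7, 169.2]), 0.94), (array([336.1, 159.4]), 0.26)]
slim_plunger top [(array([489., 191.]), 0.72)]
(array([ 0.6077, -0.333 ,  0.3133]), np.float64(0.00249617252300442))
34 84
```

View pics/lift.png

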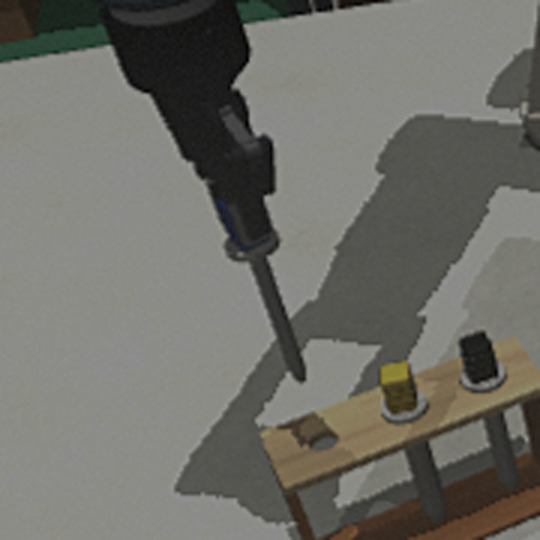

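The plunger hangs upright: collar at about (118,166), tip at about (134,211), matching the expected tip height of 0.200.

drive_tool(deltas=[[0.0295,0.0065,0,0,0,0,0.015],[0.0295,0.0065,0,0,0,0,0.015],[0.0295,0.0065,0,0,0,0,0.015],[0.0295,0.0065,0,0,0,0,0.015],[0.0295,0.0065,0,0,0,0,0.015],[0.0295,0.0065,0,0,0,0,0.015],[0.0295,0.0065,0,0,0,0,0.015],[0.0295,0.0065,0,0,0,0,0.015],[0.0295,0.0065,0,0,0,0,0.015],[0.0295,0.0065,0,0,0,0,0.015],[0.0295,0.0065,0,0,0,0,0.015],[0.0295,0.0065,0,0,0,0,0.015],[0.0295,0.0065,0,0,0,0,0.015],[0.0295,0.0065,0,0,0,0,0.015],[0.0295,0.0065,0,0,0,0,0.015],[0.0295,0.0065,0,0,0,0,0.015],[0.0295,0.0065,0,0,0,0,0.015],[0.0285,0.006,0,0,0,0,0.015],[0,0,0,0,0,0,0.015],[0,0,0,0,0,0,0.015]])

```text
time: 10.0
tcp_pos: [0.4737, 0.1909, 0.3512]
eef_rot: [0.0, 0.521, 0.853, -0.0]
force: [0.0, -0.5, -1.7]
opening: 0.0208
finger_force: 58.9
```

```bash
cat > look.py <<'E'
import sys
from h import *
np.set_printoptions(precision=4,suppress=True)
S={c:cams.snapshot(c) for c in("scene","top")}
for l in("plunger_tip","slim_plunger","upper_guide","lower_guide"):
    P={}
    for c in S:
        P[c]=cams.spot_point(c,l)[:2]; print(l,c,[(np.round(x["xy"],1),round(x["score"],2)) for x in P[c]])
    if P["scene"] and P["top"]: print("  ",*tri(S["scene"],P["scene"][0]["xy"],S["top"],P["top"][0]["xy"]))
a=[cv2.resize(S[c]["frame"][v:v+100,u:u+65,::-1],None,fx=6,fy=6,interpolation=2) for c,u,v in(("scene",305,85),("top",235,200))]
cv2.imwrite("pics/"+sys.argv[1],np.hstack(a))
E
python3 d.py .4745 .1895 .350; python3 look.py over.png
```

```text
t 10.0 tcp [0.4737 0.1909 0.3512] tilt z [-0.     -0.0001 -1.    ] y yaw deg 27.18343818100309 q [ 0.3802  0.0824  1.7411 -0.0001  1.3181 -0.0942] F [ 0.0073 -0.4839 -1.7298] open 0.020827734665683547 58.90546202659607
tool delta [-0.0016  0.0001  0.0012]
plunger_tip scene [(array([336.8, 133.7]), 0.68), (array([181.5, 257.9]), 0.59)]
plunger_tip top []
slim_plunger scene [(array([338.9,  91.2]), 0.65)]
slim_plunger top []
upper_guide scene [(array([339. , 147.3]), 0.9)]
upper_guide top [(array([267.2, 250.3]), 0.8)]
   [0.4694 0.1907 0.1536] 0.0036384944953197326
lower_guide scene [(array([332.4, 165. ]), 0.94)]
lower_guide top [(array([269.8, 250.2]), 0.57), (array([272.8, 253.5]), 0.39)]
   [0.4712 0.1803 0.0984] 0.013774601370169823
```

View pics/over.png

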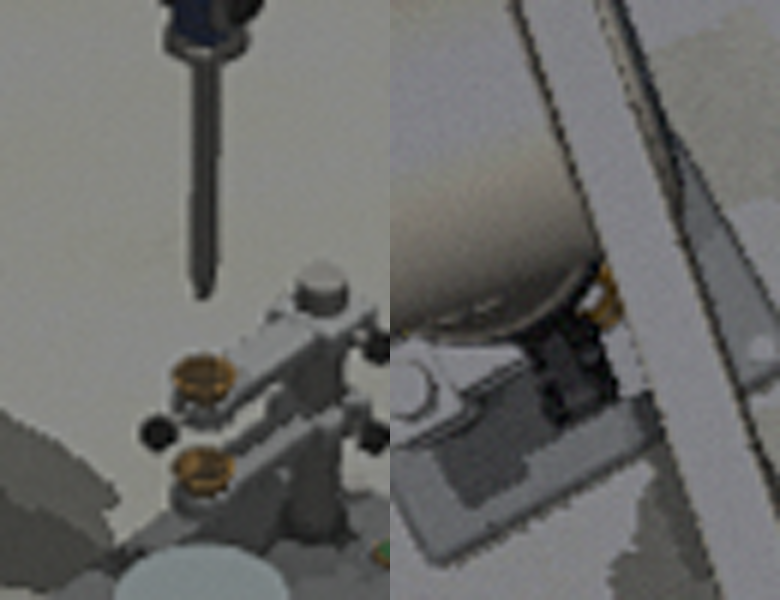

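The picture shows the tip at about (338.8,134.5), right above the upper mouth at (339,147.7), with the lower mouth at (339,162.7). Projecting the expected positions will show the residual.

```bash
python3 - <<'E'
from h import *
np.set_printoptions(precision=2,suppress=True)
s=cams.snapshot("scene"); M,e,K=cam(s)
pr=lambda p:(lambda q:q[:2]/q[2])(K@(M.T@(np.array(p)-e)))
print("tip",pr([.4737,.1909,.1995]),"collar",pr([.4737,.1909,.3245]))
for z in(.160,.108): print("mouth",z,pr([.4745,.1895,z]))
print("d/dx",pr([.4845,.1895,.16])-pr([.4745,.1895,.16]),"d/dy",pr([.4745,.1995,.16])-pr([.4745,.1895,.16]))
hsv=cv2.cvtColor(s["frame"],cv2.COLOR_RGB2HSV); b=cv2.inRange(hsv,(8,110,40),(32,255,255)); b[:,:325]=0;b[:,355:]=0
for a,c in((140,156),(156,172)):
    v,u=np.nonzero(b[a:c]); print("brass",u.mean(),u.min(),u.max(),v.min()+a,v.max()+a, v.mean()+a)
# rod edges
for r in range(98,134,5): print(r,s["frame"][r,330:350].sum(1))
E
```

```text
tip [339.05 134.08] collar [339.44  91.95]
mouth 0.16 [338.54 146.58]
mouth 0.108 [338.41 161.97]
d/dx [1.21 2.08] d/dy [ 3.52 -0.7 ]
brass 339.1764705882353 335 343 145 151 147.47058823529412
brass 338.825 335 343 160 166 163.0
98 [399 405 400 399 409 431 264 141 148 147 105 394 419 406 403 406 398 398
 399 400]
103 [402 395 405 404 405 429 266 147 152 144  96 390 411 398 401 403 401 404
 401 399]
108 [400 399 404 400 408 429 264 144 144 147  99 382 417 400 406 401 402 404
 403 407]
113 [404 402 406 403 407 432 268 150 147 139 161 386 416 409 405 404 405 405
 406 410]
118 [399 403 402 404 409 433 236 129 154 143 161 390 415 405 400 400 405 400
 405 407]
123 [401 409 394 398 394 419 232 135 157 133 154 384 415 401 398 401 404 403
 401 399]
128 [385 393 392 395 401 422 229 135 153 144 156 376 410 391 393 402 396 406
 401 399]
133 [404 404 407 403 404 418 349 180 111 134 383 415 403 401 400 398 395 404
 407 406]
```

drive_tool(deltas=[[-0.0005,0.002,0.003,0,0,0,0.015],[0,0,0.005,0,0,0,0.015],[0,0,0.005,0,0,0,0.015],[0,0,0.005,0,0,0,0.015],[0,0,0.005,0,0,0,0.015],[0,0,0.005,0,0,0,0.015],[0,0,0.005,0,0,0,0.015],[0,0,0.003,0,0,0,0.015],[0,0,0.003,0,0,0,0.015],[0,0,0.002,0,0,0,0.015],[0,0,0.002,0,0,0,0.015],[0,0,0,0,0,0,0.015],[0,0,0,0,0,0,0.015]])

```text
time: 11.63
tcp_pos: [0.4762, 0.1902, 0.3083]
eef_rot: [0.0, 0.522, 0.853, 0.0]
force: [1.0, 0.3, -2.5]
opening: 0.0213
finger_force: 58.9
```

```bash
python3 d.py; python3 look.py mouth.png | grep scene
```

```text
t 11.6333 tcp [0.4762 0.1902 0.3083] tilt z [ 0.  0. -1.] y yaw deg 27.02057303668355 q [ 0.3771  0.118   1.7954  0.      1.2282 -0.0945] F [ 1.0246  0.2901 -2.4847] open 0.021269338589537928 58.89397144317627
plunger_tip scene [(array([266.6, 288.8]), 0.7)]
slim_plunger scene [(array([337.2, 108.5]), 0.74)]
upper_guide scene [(array([340. , 145.7]), 0.77)]
lower_guide scene [(array([334.7, 161.5]), 0.59)]
```

View pics/mouth.png

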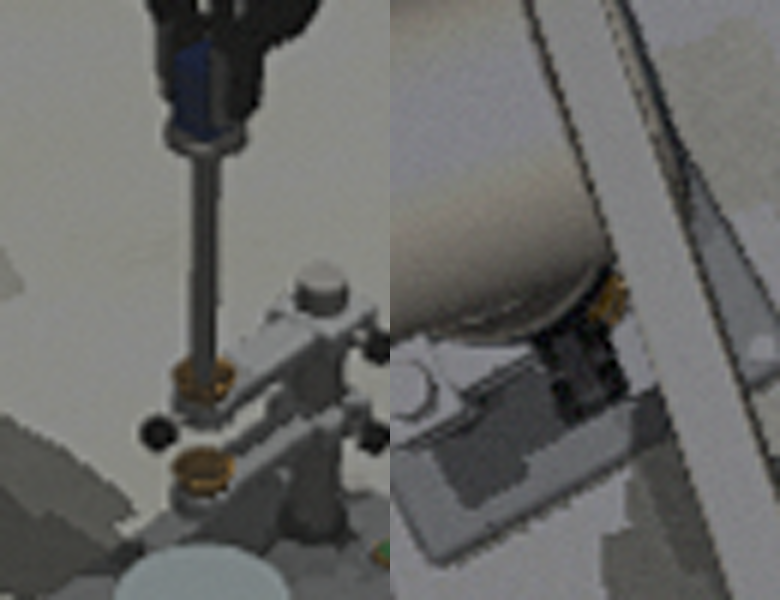

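The tip is inside the upper mouth, at about (339,149.5), with no contact force. I'll go down slowly and watch the force.

drive_tool(deltas=[[0,0,0.002,0,0,0,0.015],[0,0,0.002,0,0,0,0.015],[0,0,0.001,0,0,0,0.015],[0,0,0,0,0,0,0.015]])

```text
time: 12.47
tcp_pos: [0.476, 0.1901, 0.3029]
eef_rot: [-0.0, 0.522, 0.853, -0.0]
force: [-0.0, -0.3, -2.2]
opening: 0.0207
finger_force: 58.9
```

drive_tool(deltas=[[0,0,0.002,0,0,0,0.015],[0,0,0.002,0,0,0,0.015],[0,0,0.001,0,0,0,0.015],[0,0,0,0,0,0,0.015]])

```text
time: 12.8
tcp_pos: [0.476, 0.1902, 0.298]
eef_rot: [-0.0, 0.522, 0.853, -0.0]
force: [-0.4, -0.3, -1.9]
opening: 0.0208
finger_force: 58.9
```

drive_tool(deltas=[[0,0,0.002,0,0,0,0.015],[0,0,0.002,0,0,0,0.015],[0,0,0.001,0,0,0,0.015],[0,0,0,0,0,0,0.015]])

```text
time: 13.13
tcp_pos: [0.4761, 0.1902, 0.293]
eef_rot: [-0.0, 0.522, 0.853, -0.0]
force: [0.2, -0.6, -1.0]
opening: 0.0211
finger_force: 58.9
```

drive_tool(deltas=[[0,0,0.002,0,0,0,0.015],[0,0,0.002,0,0,0,0.015],[0,0,0.001,0,0,0,0.015],[0,0,0,0,0,0,0.015]])

```text
time: 13.47
tcp_pos: [0.4761, 0.1902, 0.288]
eef_rot: [-0.0, 0.522, 0.853, -0.0]
force: [0.3, 0.2, -2.7]
opening: 0.0212
finger_force: 58.9
```

drive_tool(deltas=[[0,0,0.003,0,0,0,0.015],[0,0,0.003,0,0,0,0.015],[0,0,0.003,0,0,0,0.015],[0,0,0.003,0,0,0,0.015],[0,0,0.003,0,0,0,0.015],[0,0,0.003,0,0,0,0.015],[0,0,0.002,0,0,0,0.015],[0,0,0,0,0,0,0.015]])

```text
time: 14.13
tcp_pos: [0.476, 0.1902, 0.2677]
eef_rot: [-0.0, 0.522, 0.853, -0.0]
force: [1.5, 0.8, -2.2]
opening: 0.0213
finger_force: 58.9
```

drive_tool(deltas=[[0,0,0.002,0,0,0,0.015],[0,0,0.002,0,0,0,0.015],[0,0,0.002,0,0,0,0.015],[0,0,0.002,0,0,0,0.015],[0,0,0.002,0,0,0,0.015],[0,0,0.002,0,0,0,0.015],[0,0,0,0,0,0,0.015]])

```text
time: 14.72
tcp_pos: [0.476, 0.1901, 0.2558]
eef_rot: [-0.0, 0.522, 0.853, -0.0]
force: [-0.8, -0.2, -2.0]
opening: 0.0211
finger_force: 58.9
```

drive_tool(deltas=[[0,0,0.002,0,0,0,0.015],[0,0,0.002,0,0,0,0.015],[0,0,0.002,0,0,0,0.015],[0,0,0.002,0,0,0,0.015],[0,0,0,0,0,0,0.015]])

```text
time: 15.13
tcp_pos: [0.476, 0.1901, 0.2478]
eef_rot: [-0.0, 0.522, 0.853, -0.0]
force: [-0.3, 0.0, -1.7]
opening: 0.021
finger_force: 58.9
```

drive_tool(deltas=[[0,0,0.002,0,0,0,0.015],[0,0,0.002,0,0,0,0.015],[0,0,0.002,0,0,0,0.015],[0,0,0.002,0,0,0,0.015],[0,0,0.002,0,0,0,0.015],[0,0,0,0,0,0,0.015]])

```text
time: 15.63
tcp_pos: [0.476, 0.1901, 0.2378]
eef_rot: [-0.0, 0.522, 0.853, -0.0]
force: [-0.8, -0.5, -2.3]
opening: 0.0207
finger_force: 58.9
```

drive_tool(deltas=[[0,0,0.003,0,0,0,0.015],[0,0,0.003,0,0,0,0.015],[0,0,0.003,0,0,0,0.015],[0,0,0.003,0,0,0,0.015],[0,0,0.003,0,0,0,0.015],[0,0,0.003,0,0,0,0.015],[0,0,0.003,0,0,0,0.015],[0,0,0.002,0,0,0,0.015],[0,0,0,0,0,0,0.015],[0,0,0,0,0,0,0.015]])

```text
time: 16.47
tcp_pos: [0.4761, 0.1902, 0.2151]
eef_rot: [-0.0, 0.522, 0.853, -0.0]
force: [1.3, -0.6, -2.2]
opening: 0.0213
finger_force: 58.9
```

```bash
python3 d.py; python3 look.py low.png | grep scene; python3 - <<'E'
from h import *
s=cams.snapshot("scene"); M,e,K=cam(s)
pr=lambda p:(lambda q:q[:2]/q[2])(K@(M.T@(np.array(p)-e)))
print("expected crop px: collar, tip, mouth, plate top, bush end",[np.round((pr([.476,.190,z])-[305,85])*6) for z in(.187,.062,.16,.028,.085)])
E
```

```text
t 16.4667 tcp [0.4761 0.1902 0.2151] tilt z [-0.0003 -0.0001 -1.    ] y yaw deg 27.02198391431947 q [ 0.3771  0.2125  1.9012  0.      1.0282 -0.0945] F [ 1.3134 -0.5971 -2.191 ] open 0.02125247677815414 58.91353726387024
plunger_tip scene [(array([335.8, 173.6]), 0.65)]
slim_plunger scene [(array([340.3, 138.1]), 0.81)]
upper_guide scene [(array([339.7, 145.9]), 0.73)]
lower_guide scene [(array([335.6, 162.5]), 0.81)]
expected crop px: collar, tip, mouth, plate top, bush end [array([204., 321.]), array([202., 541.]), array([203., 371.]), array([201., 597.]), array([202., 503.])]
```

View pics/low.png

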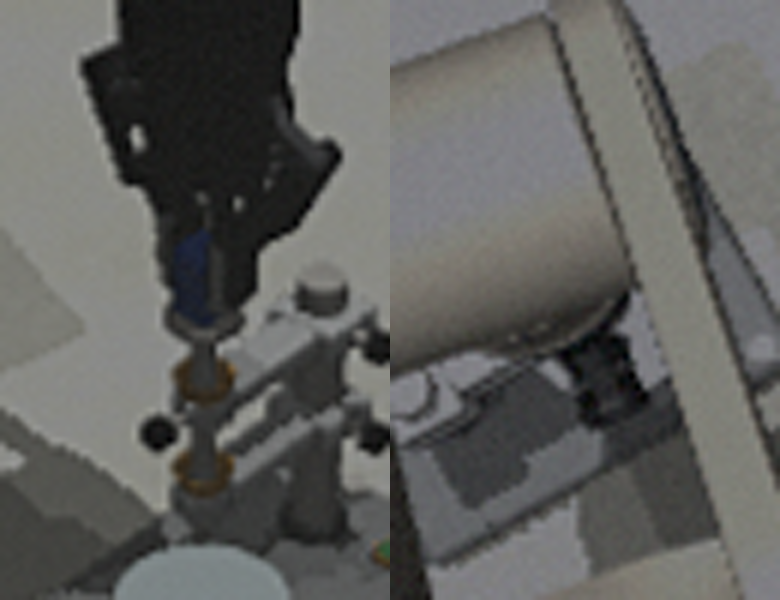

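The rod passes through both bushes, at (204,380) and (204,470) in the crop. The collar at (204,320) matches the expected height, so I'll go down the last 6.5 mm.

drive_tool(deltas=[[0,0,0.002,0,0,0,0.015],[0,0,0.002,0,0,0,0.015],[0,0,0.0015,0,0,0,0.015],[0,0,0.001,0,0,0,0.015],[0,0,0,0,0,0,0.015],[0,0,0,0,0,0,0.015],[0,0,0,0,0,0,0.015],[0,0,0,0,0,0,0.015],[0,0,0,0,0,0,0.015],[0,0,0,0,0,0,0.015]])

```text
time: 17.85
tcp_pos: [0.4762, 0.1903, 0.2088]
eef_rot: [0.0, 0.522, 0.853, 0.0]
force: [1.2, -0.7, -2.6]
opening: 0.021
finger_force: 58.9
```

```bash
python3 d.py; python3 - <<'E'
from h import *
s=cams.snapshot("scene"); M,e,K=cam(s)
pr=lambda p:(lambda q:q[:2]/q[2])(K@(M.T@(np.array(p)-e)))
print([np.round((pr([.476,.190,z])-[310,125])*10) for z in(.1815,.1865,.0565,.16,.028,.085)])
cv2.imwrite("pics/fin.png",cv2.resize(s["frame"][125:185,310:370,::-1],None,fx=10,fy=10,interpolation=cv2.INTER_NEAREST)*1)
E
```

```text
t 17.85 tcp [0.4762 0.1903 0.2088] tilt z [ 0.0001  0.0001 -1.    ] y yaw deg 27.02415767257035 q [ 0.3772  0.2201  1.9074  0.      1.014  -0.0945] F [ 1.2433 -0.6901 -2.6414] open 0.020999486563143984 58.9152055978775
[array([290., 153.]), array([290., 137.]), array([286., 518.]), array([289., 219.]), array([286., 595.]), array([287., 438.])]
```

View pics/fin.png

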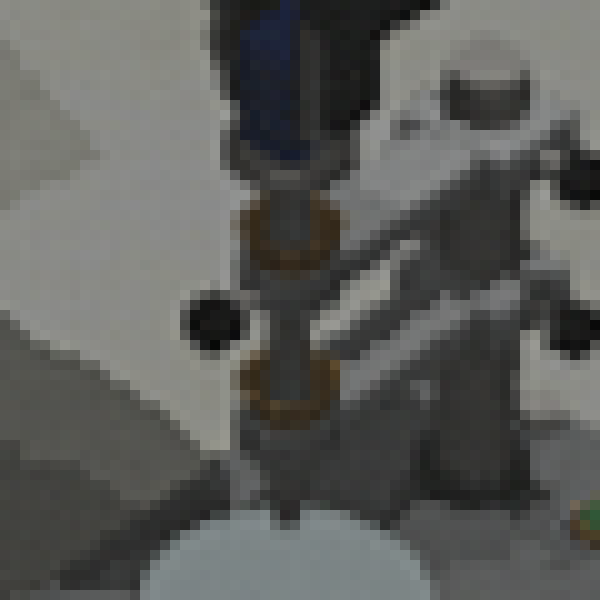

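The tip shows at crop (287,520), against a predicted 518 for 56.5 mm height. The collar is clear of the upper mouth and the side force is about 1 N, so I'm handing in.

```bash
python3 -c "
from bench import job; print(job.sign_off())"
```

```text
the job is handed in; nothing more can be done
None
```

I handed the job in with the slim plunger through both guides, hanging still from the gripper. Its tip is at about 56.5 mm, midway to the glass, its collar is clear of the upper guide and the side force is about 1 N; the sign-off gave no verdict.

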